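Count to the third gap of the spice rack and push the tin home

TASK

Starting at the end of the rack where the steel cup stands, count the gaps with a fingertip along the top of its rail, touching the rail over the first, then the second, then the third gap, and none of the rail beyond. Then push the spice tin along the ledge with the fingertips, never lifting it, into that third gap until it is fully home against the back board, and move clear. Leave the cup, the jar and the turner where they are.

Things in the scene. Friction and masses are not known exactly. Their poses are not given: they have to be found in the camera images.
- rack: fixed wooden divider rack, 90 mm deep (x), 282 wide (y), 52 high. Origin on the ledge; x points into the gaps, z up. Seven 6 mm dividers, 44 high, 46 apart: six gaps 40 wide, centres at y = +115, +69, +23, -23, -69, -115 mm, open at the front (x = -40, facing the robot), closed by a back board at x = +40; the ledge is their floor. A notched rail lies on the dividers, underside 39 mm up, 17 mm behind their front ends
- tin: the slim lidded steel spice tin lying flat on the ledge in front of the rack, 92 mm long (x), 30 mm wide (y), 30 mm high, loose, about 0.2 kg, slides when pushed; origin at the centre of its underside. When fully home in a gap its front end touches the back board and its other end stands 12 mm out of the gap
- cup: the open steel cup, 72 mm across, 85 mm high, loose, standing on the ledge just beyond one end of the rack (at either its +y or its -y end); origin at the centre of its underside
- jar: the glass jar with a hinged white ceramic lid, 72 mm across, 92 mm high, loose, standing just beyond the other end of the rack; origin at the centre of its underside
- turner: the turner with a silicone handle, 280 mm long, lying on the ledge well to the left of the rack, loose, handle towards -x; origin under its middle
- rail1: the length of notched rail over the first gap counted from the rack's +y end: parted from its neighbours by 6 mm notches over the dividers; a wooden strip 40 mm along y, 18 mm along x, 8 mm thick, fixed to the rack; origin at the centre of its flat top, 52 mm above the ledge; axes as the rack's
- rail2: the length of notched rail over the second gap counted from the rack's +y end: parted from its neighbours by 6 mm notches over the dividers; a wooden strip 40 mm along y, 18 mm along x, 8 mm thick, fixed to the rack; origin at the centre of its flat top, 52 mm above the ledge; axes as the rack's
- rail3: the length of notched rail over the third gap counted from the rack's +y end: parted from its neighbours by 6 mm notches over the dividers; a wooden strip 40 mm along y, 18 mm along x, 8 mm thick, fixed to the rack; origin at the centre of its flat top, 52 mm above the ledge; axes as the rack's
- rail4: the length of notched rail over the fourth gap counted from the rack's +y end: parted from its neighbours by 6 mm notches over the dividers; a wooden strip 40 mm along y, 18 mm along x, 8 mm thick, fixed to the rack; origin at the centre of its flat top, 52 mm above the ledge; axes as the rack's
- rail5: the length of notched rail over the fifth gap counted from the rack's +y end: parted from its neighbours by 6 mm notches over the dividers; a wooden strip 40 mm along y, 18 mm along x, 8 mm thick, fixed to the rack; origin at the centre of its flat top, 52 mm above the ledge; axes as the rack's
- rail6: the length of notched rail over the sixth gap counted from the rack's +y end: parted from its neighbours by 6 mm notches over the dividers; a wooden strip 40 mm along y, 18 mm along x, 8 mm thick, fixed to the rack; origin at the centre of its flat top, 52 mm above the ledge; axes as the rack's
Not all that is in view belongs to the job. Of the things that look like the tin, the smallest one is meant.

How it is judged:
By the outcome, as a careful person would: the job done as asked, in the order asked, and still so for the second after the job is handed in, with the robot touching nothing.
It also fails if it takes over 72 s, if anything falls off the work surface, if the arm or the gripper's body presses on something with over 40 N, if the wrist force passes 120 N, or if a joint passes its speed limit or range.

ROBOT

A 6-joint arm with a two-finger parallel gripper is mounted at the origin on the work surface. World frame = base frame: x ahead of the robot, y to its left, z up, the work surface at z = 0. Lengths are in m, angles in rad, forces in N, time in s.
With the tool pointing down it reaches from about 0.35 to 0.925 m from the base axis. Payload 6.4 kg.
Tool frame: the origin (TCP) lies at the very end of the fingers, on their centre line; the grasp point (between the pads) lies 19 mm behind it; y points along the fingers, x is the direction in which the jaws open and shut, and the axes are right-handed (so a half turn about y gives the same grasp; the last joint's range is limited). The gripper opens to 94 mm and grips with 3 to 60 N. Pads are 16 mm wide; open, the fingers measure 119 mm over their backs; the gripper's body (75 mm by 177 mm) begins 78 mm behind the grasp point.
Start: joints at [-1.415, 0.245, 1.558, -0, 1.339, -0.174], TCP at [0.211, -0.615, 0.205] pointing down, gripper open.
Joint ranges: [-3.13, 3.13], [-1.02, 2.26], [0.13, 2.54], [-0.95, 4.09], [0.21, 2.88], [-2.74, 2.74]. Speed limits (rad/s): [2.57, 2.57, 3.14, 3.14, 3.14, 3.14].

INTERFACE

Orientations are given as a rotation vector (axis times angle).
In Python, from rig import get_state, capture, sign_off, boxes_of, regions_of, tip_of gives the robot as it stands. The module is installed in compiled form; this text tells all that it offers.
- The arm moves only by the shell command python3 -m handwheel 'ROWS' [FORCE]. ROWS is JSON, a list of rows, each an object with "angular": the turn, a rotation vector about the tool's x, y, z in rad, a list of three; "delta_pos": the shift along the tool's x, y, z in mm, a list of three; "jaw": the closure, from -1 (fully open) to 1 (shut). A call has 1 to 12 rows; each row is the pose to reach, as a shift and turn from the pose commanded when the call began, along the tool's axes at that moment; what a row does not reach only later rows make up. A row lasts 1/10 s, in which the tool goes at most 50 mm and 8.59 degrees, less where a joint would pass 70% of its speed; a pose out of reach is approached as far as the arm can. A call with a gripper value outside its range is refused whole. The fingers move at their own pace and stop on an object; FORCE is the grip in N (left out, the last holds). Time passes only in rows, so rows that repeat a pose let the fingers close. It gives the time, the measured TCP pose, the force and the opening at its end, in the units of the state.
- get_state(): the state, without advancing time (a new reading comes with each control period).
- capture(name): name is "scene" or "top" or "wrist"; returns a dict with "img" (480x640x3 uint8, blue, green, red), "fx", "fy", "cx", "cy" (pixels), "k1" (the pictures are not rectified: a ray, as slopes to the right and down, at radius r is drawn at 1 + k1 r^2 times it, then the intrinsics apply), "R" (3x3) and "t" (3): a world point X has camera coordinates R X + t. Camera axes: x right, y down, z forward; pixel columns grow to the right and rows downward; lengths in m; the calibration is good to about 2 mm. A picture is of the moment at which its call begins. There is no depth.
- sign_off(): hands the job in, once; it reports no verdict.
Trained networks look in the newest picture that a camera, given by its name, has taken for a name from the list of things; names that differ only in an ending like _2 or _b are one class to them, and where a whole thing is asked for, a point or a joint stands for the part that bears it (a point fixed in the world has none). Each returns a list of dicts, best first, with "confidence" (0 to 1); they miss things now and then, are a little off and sometimes report something else, mostly with a low value. They report only what shows in the picture. A call takes as long as a camera call. They do not tell look-alikes from the thing itself.
- boxes_of(camera, target): "bbox" ([left, top, right, bottom] in pixels, round what is visible of it).
- regions_of(camera, target): "region" (480x640 bool, what is visible of it) and "bbox" ([left, top, right, bottom] in pixels, round what is visible of it).
- tip_of(camera, target): "xy" ([column, row] in pixels: a listed point, or the origin of a listed thing).
The state is a dict: "t": time; "joint_positions": joint angles; "qvel": joint speeds; "joint_efforts": joint torques, N m; "tool_pos": TCP position; "tcp_rot": TCP orientation; "wrist_force": force on the tool from outside, world axes, zero at the start; "moment": the same for the moment, N m; "grip_width": finger opening in m.
Only numpy, scipy, OpenCV 4.12 (cv2) and the standard library are available. Lean on these libraries where they do the work, as an engineer would, in place of code of your own. Each camera call takes 0.05 s, during which the arm holds its last target. There are 200 camera calls.

## Working session

There is one attempt and no reset: what is moved stays moved. The work goes in short steps, Python scripts to look and compute and a shell command to move; the robot and the scene stay as the last step left them, time stands still between calls to the robot, and variables do not carry over. Pictures are saved under pics/ and viewed, about 8 in all and at most 12, crops included, and the job is handed in when it is done.

```bash
mkdir -p pics
cat > h.py <<'E'
import numpy as np, cv2
from rig import *
from scipy.spatial.transform import Rotation as Rn
def ray(c,px):
    k=np.array([[c['fx'],0,c['cx']],[0,c['fy'],c['cy']],[0,0,1.]])
    d=np.array([c['k1'],0,0,0,0.])
    u=cv2.undistortPoints(np.array([[px]],float),k,d)[0,0]
    R=np.array(c['R']);t=np.array(c['t'])
    return -R.T@t, R.T@np.array([u[0],u[1],1])
def atz(c,px,z):
    o,v=ray(c,px); return o+v*(z-o[2])/v[2]
def proj(c,X):
    k=np.array([[c['fx'],0,c['cx']],[0,c['fy'],c['cy']],[0,0,1.]])
    d=np.array([c['k1'],0,0,0,0.])
    return cv2.projectPoints(np.array(X,float).reshape(-1,1,3),cv2.Rodrigues(np.array(c['R']))[0],np.array(c['t'],float),k,d)[0].reshape(-1,2)
E
python3 - <<'E'
from h import *
print(get_state())
for n in ("scene","top"):
    c=capture(n); cv2.imwrite(f"pics/{n}0.png",c['img'])
    print(n,c['fx'],c['k1'],(-np.array(c['R']).T@c['t']).round(3))
    for o in ("rack","tin","cup","jar","turner","rail1"):
        print(o,[(b['confidence'],np.round(b['bbox']).tolist()) for b in boxes_of(n,o)][:8],[(b['confidence'],np.round(b['xy'],1).tolist(),atz(c,b['xy'],0.052 if o=='rail1' else 0).round(3).tolist()) for b in tip_of(n,o)][:8])
E
```

```text
{'t': 0.0, 'joint_positions': array([-1.41510692e+00,  2.45747777e-01,  1.55896764e+00, -9.93540084e-06,
        1.33866716e+00, -1.74132304e-01]), 'qvel': array([ 0.00027235,  0.00092299, -0.0004513 ,  0.0003081 ,  0.00120981,
       -0.00025871]), 'joint_efforts': array([-9.43908271e-04, -4.15822470e+01, -3.14609921e+01,  6.85201026e-02,
        3.31491488e-02, -1.30100507e-04]), 'tool_pos': array([ 0.21041144, -0.61439737,  0.20441268]), 'tcp_rot': array([-1.34606767,  0.96375362, -0.96166597]), 'wrist_force': array([ 0.7909325 , -0.01692342,  0.39333341]), 'moment': array([-0.00935572, -0.01450454, -0.01820148]), 'grip_width': 0.09403602242682799}
scene 575.7660570759018 0.0339527044259729 [1.345 0.407 1.027]
rack [(0.63, [210.0, 230.0, 344.0, 294.0])] [(0.89, [277.4, 264.2], [0.64, 0.048, 0.0]), (0.58, [308.4, 256.5], [0.598, 0.107, 0.0])]
tin [(0.97, [241.0, 173.0, 290.0, 203.0]), (0.89, [296.0, 204.0, 320.0, 246.0]), (0.89, [336.0, 179.0, 387.0, 219.0]), (0.49, [215.0, 238.0, 236.0, 250.0])] [(0.95, [267.5, 195.5], [0.448, -0.054, 0.0]), (0.87, [362.1, 199.7], [0.389, 0.173, 0
[... 1266 characters left out ...]
.406, 0.163, 0.0]), (0.64, [348.2, 269.4], [0.511, 0.073, 0.0])]
cup [(0.64, [258.0, 210.0, 283.0, 240.0])] []
jar [(0.7, [424.0, 174.0, 458.0, 210.0])] [(0.6, [438.0, 196.3], [0.696, -0.163, 0.0])]
turner [(0.87, [169.0, 239.0, 202.0, 350.0])] [(0.65, [272.2, 231.4], [0.611, 0.265, 0.0]), (0.63, [181.3, 294.8], [0.453, 0.495, 0.0])]
rail1 [(0.52, [310.0, 219.0, 322.0, 228.0]), (0.49, [396.0, 206.0, 416.0, 215.0])] [(0.6, [388.2, 206.0], [0.661, -0.026, 0.052]), (0.59, [405.6, 208.4], [0.655, -0.069, 0.052]), (0.51, [352.0, 216.1], [0.638, 0.064, 0.052]), (0.5, [316.2, 222.3], [0.623, 0.152, 0.052]), (0.47, [370.0, 214.0], [0.642, 0.02, 0.052]), (0.43, [331.2, 217.3], [0.635, 0.115, 0.052])]
```

Run:
```python
from h import *
a=cv2.imread("pics/top0.png")[165:345,160:470]; cv2.imwrite("pics/t1.png",cv2.resize(a,None,fx=2.55,fy=2.55,interpolation=3))
```

```text
(no output)
```

View pics/t1.png

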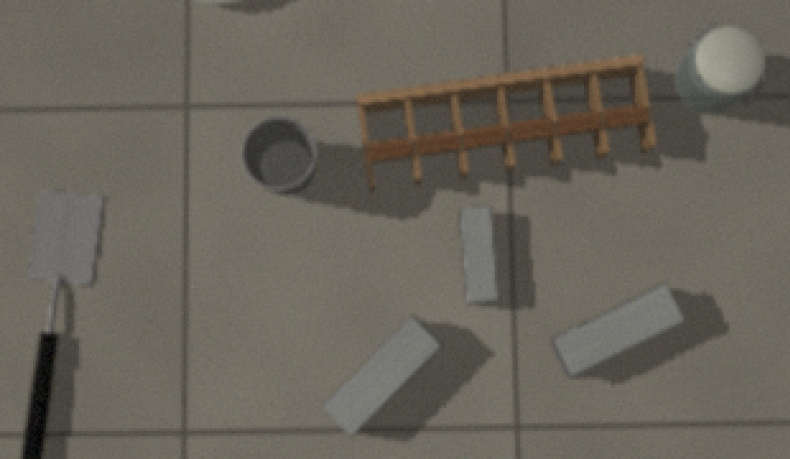

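View pics/scene0.png

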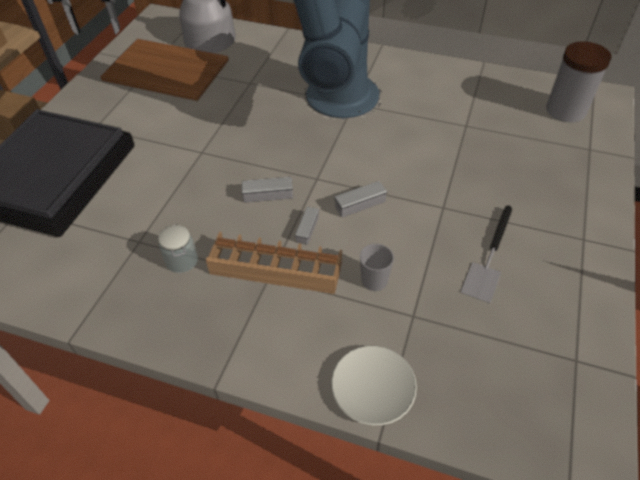

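Candidates for the tin in the top image: (313,312) large, (400,294) large, (349,267) smallest. I choose (349,267), in front of the rack. The cup stands at the rack's +y end (270,225) and the jar at the -y end (440,190), so I count rail1, 2, 3. I'll bring the wrist camera above for a close check.

```bash
cat >> h.py <<'E'
def plan(pos,jaw):  # jaw: world xy direction of tool x ; tool y down. prints delta mm and rotvec in tool axes
    s=get_state(); R0=Rn.from_rotvec(s['tcp_rot']).as_matrix()
    out=[]
    for sg in (1,-1):
        x=sg*np.array([jaw[0],jaw[1],0.]);x/=np.linalg.norm(x); y=np.array([0,0,-1.]); R1=np.c_[x,y,np.cross(x,y)]
        rv=Rn.from_matrix(R0.T@R1).as_rotvec(); out.append((np.linalg.norm(rv),rv))
    rv=min(out,key=lambda a:a[0])[1]
    print('delta',(R0.T@(np.array(pos)-s['tool_pos'])*1000).round(1),'rv',rv.round(3),'alt',[o[1].round(2).tolist() for o in out],'j6',s['joint_positions'].round(2),'jawdir',R0[:,0].round(3))
E
python3 - <<'E'
from h import *
plan((0.53,0.06,0.33),(-.143,.99))
c=capture("wrist");s=get_state();R=Rn.from_rotvec(s['tcp_rot']).as_matrix()
o=-np.array(c['R']).T@c['t'];print("cam in tool",(R.T@(o-s['tool_pos'])).round(3),"fwd",(R.T@np.array(c['R'])[2]).round(2),c['fx'])
E
```

```text
delta [-535.1 -124.5  520.9] rv [-0.     0.186 -0.   ] alt [[-0.0, -2.96, 0.0], [-0.0, 0.19, -0.0]] j6 [-1.42  0.25  1.56 -0.    1.34 -0.17] jawdir [ 0.324 -0.946 -0.   ]
cam in tool [ 0.    -0.181  0.076] fwd [ 0.    0.97 -0.26] 333.0020793552958
```

```bash
python3 -m handwheel '[{"delta_pos":[-268,-124,260],"angular":[0,0.186,0],"jaw":1},{"delta_pos":[-268,-124,260],"angular":[0,0.186,0],"jaw":1},{"delta_pos":[-535,-124,521],"angular":[0,0.186,0],"jaw":1},{"delta_pos":[-535,-124,521],"angular":[0,0.186,0],"jaw":1},{"delta_pos":[-535,-124,521],"angular":[0,0.186,0],"jaw":1},{"delta_pos":[-535,-124,521],"angular":[0,0.186,0],"jaw":1},{"delta_pos":[-535,-124,521],"angular":[0,0.186,0],"jaw":1},{"delta_pos":[-535,-124,521],"angular":[0,0.186,0],"jaw":1},{"delta_pos":[-535,-124,521],"angular":[0,0.186,0],"jaw":1},{"delta_pos":[-535,-124,521],"angular":[0,0.186,0],"jaw":1},{"delta_pos":[-535,-124,521],"angular":[0,0.186,0],"jaw":1},{"delta_pos":[-535,-124,521],"angular":[0,0.186,0],"jaw":1}]' 20; python3 -c "
from h import *
plan((0.53,0.06,0.33),(-.143,.99))"
```

```text
t: 2.55
tool_pos: [0.4635, -0.0798, 0.3079]
tcp_rot: [-1.273, 1.102, -1.104]
wrist_force: [1.3, -0.9, 0.6]
grip_width: 0.0021
delta [-128.8  -22.1   85.9] rv [-0.001  0.     0.001] alt [[0.0, -3.14, 0.0], [-0.0, 0.0, 0.0]] j6 [-0.41 -0.26  1.88 -0.    1.53  1.01] jawdir [ 0.143 -0.99   0.001]
```

```bash
python3 -m handwheel '[{"delta_pos":[-129,-22,86],"jaw":1,"angular":[0,0,0]},{"delta_pos":[-129,-22,86],"jaw":1,"angular":[0,0,0]},{"delta_pos":[-129,-22,86],"jaw":1,"angular":[0,0,0]},{"delta_pos":[-129,-22,86],"jaw":1,"angular":[0,0,0]},{"delta_pos":[-129,-22,86],"jaw":1,"angular":[0,0,0]}]'
python3 - <<'E'
from h import *
c=capture("wrist");cv2.imwrite("pics/w0.png",c['img'])
for o,z in (("rack",0),("tin",0),("cup",0),("rail1",.052)):
    print(o,[(b['confidence'],np.round(b['bbox']).tolist()) for b in boxes_of("wrist",o)][:8],[(b['confidence'],np.round(b['xy'],1).tolist(),atz(c,b['xy'],z).round(4).tolist()) for b in tip_of("wrist",o)][:8])
for b in regions_of("wrist","tin"):
    q,_=cv2.findContours(b['region'].astype('uint8'),0,2);print(b['confidence'],cv2.minAreaRect(max(q,key=len)))
print(get_state()['joint_positions'],get_state()['tool_pos'])
E
```

```text
t: 3.05
tool_pos: [0.5298, 0.0593, 0.3292]
tcp_rot: [-1.275, 1.101, -1.101]
wrist_force: [-0.2, -0.8, -0.1]
grip_width: 0.0003
rack [(0.68, [232.0, 80.0, 451.0, 158.0])] [(0.9, [335.3, 125.5], [0.6481, 0.0501, 0.0]), (0.67, [485.6, 112.8], [0.6991, -0.1642, 0.0]), (0.55, [423.9, 132.9], [0.6573, -0.0803, 0.0])]
tin [(0.95, [290.0, 178.0, 319.0, 244.0]), (0.8, [194.0, 240.0, 273.0, 305.0]), (0.57, [341.0, 247.0, 427.0, 294.0])] [(0.89, [236.9, 269.7], [0.4058, 0.1733, 0.0]), (0.82, [377.9, 269.4], [0.4393, -0.0532, 0.0]), (0.78, [306.4, 209.3], [0.5199, 0.075, 0.0]), (0.24, [36.3, 213.4], [0.4529, 0.5023, 0.0])]
cup [(0.95, [134.0, 91.0, 206.0, 152.0])] [(0.89, [185.3, 128.2], [0.6138, 0.2673, 0.0]), (0.24, [253.1, 133.1], [0.6205, 0.1676, 0.0])]
rail1 [(0.85, [344.0, 127.0, 370.0, 141.0]), (0.8, [273.0, 123.0, 304.0, 134.0]), (0.76, [406.0, 125.0, 442.0, 139.0]), (0.72, [306.0, 122.0, 338.0, 140.0]), (0.57, [239.0, 121.0, 268.0, 135.0])] [(0.92, [320.1, 133.1], [0.6314, 0.0704, 0.052]), (0.89, [422.7, 132.1], [0.6527, -0.0632, 0.052]), (0.79, [357.8, 130.6], [0.6417, 0.022, 0.052]), (0.67, [289.9, 131.2], [0.6281, 0.11, 0.052]), (0.6, [252.0, 132.0], [0.6201, 0.1592, 0.052])]
0.88 ((305.2585144042969, 208.9205780029297), (22.371957778930664, 63.990901947021484), 6.115503787994385)
0.79 ((382.9414978027344, 269.4127197265625), (32.543060302734375, 83.16928100585938), 74.57783508300781)
0.57 ((233.78802490234375, 273.9662170410156), (28.43756675720215, 83.2481918334961), 54.05788803100586)
0.27 ((391.0, 132.5), (15.0, 30.0), 90.0)
[-1.04570290e-01 -1.10309731e-01  1.70801841e+00  2.74339293e-05
  1.54380481e+00  1.32341105e+00] [0.52953073 0.05765027 0.32923155]
```

View pics/w0.png

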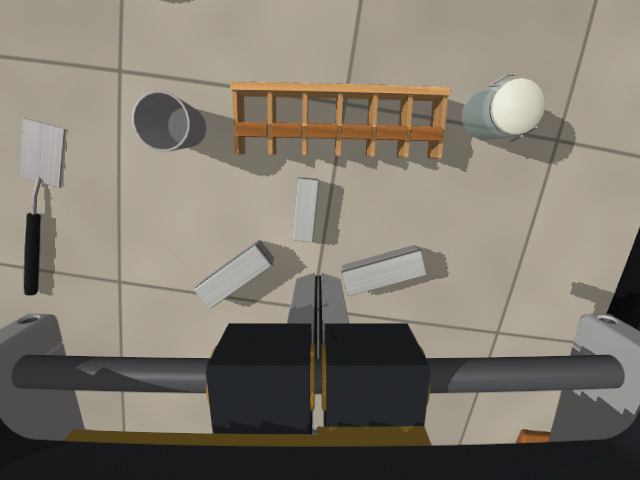

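```bash
cat >> h.py <<'E'
from scipy.optimize import least_squares
def W(p,pts): 
    c,s=np.cos(p[2]),np.sin(p[2]); a=np.array(pts,float); return np.c_[p[0]+c*a[:,0]-s*a[:,1],p[1]+s*a[:,0]+c*a[:,1],a[:,2]]
YS=[.115,.069,.023,-.023,-.069,-.115]
def railfit(cams=("scene","top","wrist"),rx=-.014,p0=(.645,.049,.145)):
    obs=[]
    for n in cams:
        c=capture(n)
        m=proj(c,W(p0,[[rx,y,.052] for y in YS]))
        for b in tip_of(n,"rail1"):
            d=np.linalg.norm(m-b['xy'],axis=1);i=d.argmin()
            if b['confidence']>.4 and d[i]<8: obs.append((c,YS[i],b['xy'],n))
    f=lambda p:np.concatenate([(proj(c,W(p,[[rx,y,.052]]))[0]-xy) for c,y,xy,n in obs])
    r=least_squares(f,p0,loss='soft_l1',x_scale=[.01,.01,.05]); return r.x,r.fun.reshape(-1,2).round(1),[(o[3],o[1]) for o in obs]
E
python3 - <<'E'
from h import *
p,res,o=railfit();print(p.round(4));print([(a,b.tolist()) for a,b in zip(o,res)])
p2=railfit(("wrist",))[0];print(p2.round(4))
c=capture("wrist")
im=cv2.resize(c['img'][60:260,200:480],None,fx=2.8,fy=2.8,interpolation=3)
def dr(pts,col):
    q=((proj(c,pts)-[200,60]+.5)*2.8).astype(int); cv2.polylines(im,[q.reshape(-1,1,2)],True,col,1)
for y in np.arange(-3,4)*.046:
    dr(W(p,[[-.04,y-.003,.044],[-.04,y+.003,.044],[.04,y+.003,.044],[.04,y-.003,.044]]),(0,255,0))
for y in YS: dr(W(p,[[a-.014,y+b,.052] for a,b in ((-.009,-.02),(-.009,.02),(.009,.02),(.009,-.02))]),(255,0,0))
cv2.imwrite("pics/f1.png",im)
# tin fit from region
b=[b for b in regions_of("wrist","tin") if abs(b['bbox'][0]-290)<10][0]
np.save("tinreg.npy",b['region'])
E
```

```text
[0.6525 0.0489 0.138 ]
[(('scene', -0.115), [1.6, 1.8]), (('scene', 0.115), [-0.2, 4.8]), (('scene', 0.023), [-3.6, -4.9]), (('scene', 0.069), [-1.3, 1.9]), (('scene', -0.069), [1.7, -1.7]), (('top', 0.115), [-2.6, 0.9]), (('top', 0.069), [0.5, 1.8]), (('wrist', -0.023), [-3.0, -0.4]), (('wrist', 0.023), [0.5, 1.2]), (('wrist', 0.069), [1.2, 0.7]), (('wrist', 0.115), [-4.7, -0.7]), (('wrist', -0.069), [0.1, -3.3]), (('wrist', -0.115), [2.5, 0.4])]
[0.65   0.0473 0.1251]
```

View pics/f1.png

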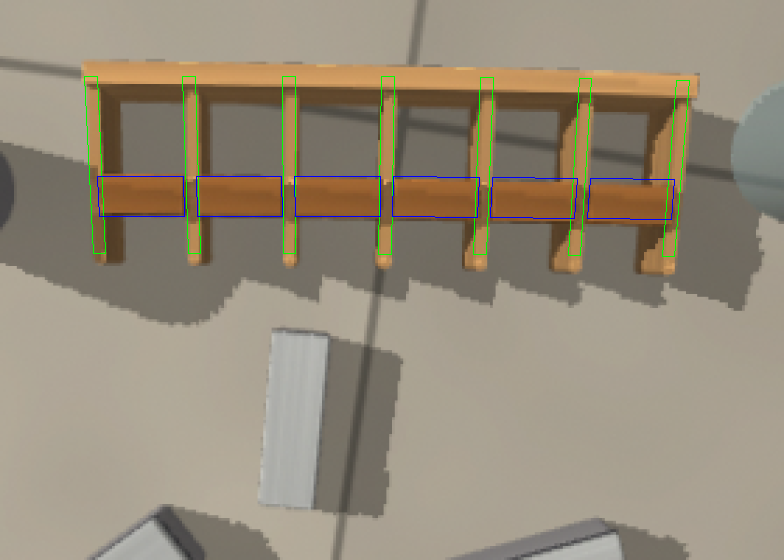

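The crop confirms the small ribbed steel tin at crop (293,418). The front end is at the top, and it's tilted relative to and left of gap 3 (between dividers at crop x 290 and 384). The fit overlays to within a few pixels; I'm correcting yaw to 0.133.

```bash
cat >> h.py <<'E'
P=np.array([.6515,.0489,.133])
def rk(X):
    d=np.asarray(X,float)[:2]-P[:2];c,s=np.cos(P[2]),np.sin(P[2]);return np.array([c*d[0]+s*d[1],-s*d[0]+c*d[1]])
def rdir(): 
    return (-np.sin(P[2]),np.cos(P[2]))
E
python3 - <<'E'
from h import *
c=capture("wrist")
q=[atz(c,np.array(v)/2.8+[200,60]-.25,.03) for v in ((273,330),(328,334),(312,508),(259,502))]
for v in q: print(v.round(4), (rk(v)*1000).round(1))
print('len',[np.linalg.norm(q[i]-q[(i+1)%4]).round(4) for i in range(4)])
for v in ((98,217),(100,178),(673,184),(673,223)): print('rail',(rk(atz(c,np.array(v)/2.8+[200,60]-.25,.052))*1000).round(1))
for v in ((100,262),(290,264),(384,265),(668,270)): print('div',(rk(atz(c,np.array(v)/2.8+[200,60]-.25,.044))*1000).round(1))
for y in YS[:3]:
    w=W(P,[[-.014,y,.052]])[0];print(w.round(4)); plan(w+[0,0,.02],rdir())
E
```

```text
[0.568  0.0927 0.03  ] [-76.9  54.4]
[0.57   0.0648 0.03  ] [-78.7  26.5]
[0.4784 0.0603 0.03  ] [-170.1   34.3]
[0.4777 0.0886 0.03  ] [-167.    62.4]
len [np.float64(0.028), np.float64(0.0917), np.float64(0.0283), np.float64(0.0905)]
rail [-23.3 135.4]
rail [ -5.7 133.6]
rail [  -5.5 -134.8]
rail [ -23.1 -136.5]
div [-43.9 137.4]
div [-44.3  45.2]
div [-44.4  -0.3]
div [ -44.8 -139. ]
[0.6224 0.161  0.052 ]
delta [-88.4 257.2 106.5] rv [0.    0.011 0.   ] alt [[0.0, -3.13, -0.0], [0.0, 0.01, 0.0]] j6 [-0.1  -0.11  1.71 -0.    1.54  1.32] jawdir [ 0.143 -0.99   0.   ]
[0.6285 0.1154 0.052 ]
delta [-42.4 257.2 106. ] rv [0.    0.011 0.   ] alt [[0.0, -3.13, -0.0], [0.0, 0.01, 0.0]] j6 [-0.1  -0.11  1.71 -0.    1.54  1.32] jawdir [ 0.143 -0.99   0.   ]
[0.6346 0.0698 0.052 ]
delta [  3.6 257.2 105.5] rv [0.    0.011 0.   ] alt [[0.0, -3.13, -0.0], [0.0, 0.01, 0.0]] j6 [-0.1  -0.11  1.71 -0.    1.54  1.32] jawdir [ 0.143 -0.99   0.   ]
```

```bash
python3 -m handwheel '[{"delta_pos":[-88,150,106],"jaw":1,"angular":[0,0.011,0]},{"delta_pos":[-88,150,106],"jaw":1,"angular":[0,0.011,0]},{"delta_pos":[-88,150,106],"jaw":1,"angular":[0,0.011,0]},{"delta_pos":[-88,150,106],"jaw":1,"angular":[0,0.011,0]},{"delta_pos":[-88,190,106],"jaw":1,"angular":[0,0.011,0]},{"delta_pos":[-88,230,106],"jaw":1,"angular":[0,0.011,0]},{"delta_pos":[-88,257,106],"jaw":1,"angular":[0,0.011,0]},{"delta_pos":[-88,257,106],"jaw":1,"angular":[0,0.011,0]},{"delta_pos":[-88,257,106],"jaw":1,"angular":[0,0.011,0]}]'
python3 - <<'E'
from h import *
print(rk(get_state()['tool_pos'])*1000)
plan(W(P,[[-.0145,.115,.052]])[0],rdir())
c=capture("wrist");cv2.imwrite("pics/w1.png",c['img'])
E
```

```text
t: 5.0
tool_pos: [0.6222, 0.1605, 0.0727]
tcp_rot: [-1.269, 1.111, -1.111]
wrist_force: [-0.1, 0.1, 1.1]
grip_width: 0.0006
[-14.20258873 114.46748209]
delta [-0.5 20.7 -0.3] rv [-0. -0. -0.] alt [[0.0, 3.14, -0.0], [-0.0, -0.0, -0.0]] j6 [0.08 0.37 1.66 0.   1.11 1.51] jawdir [ 0.132 -0.991 -0.   ]
```

View pics/w1.png

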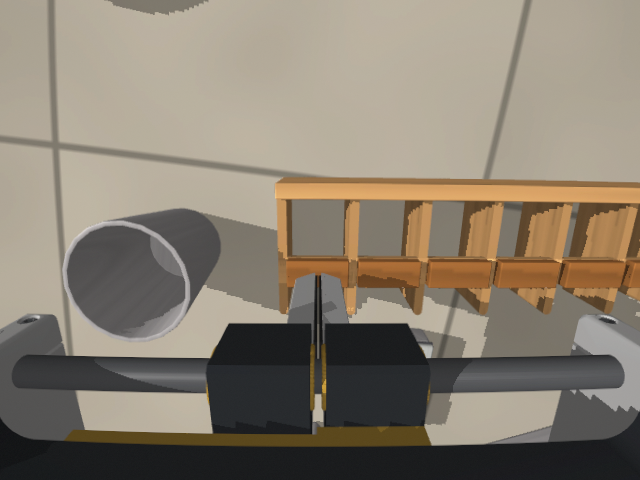

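The fingertip (318,275) is centred over rail1 (x 287-348), with the cup well to the left. I'll touch down now.

```bash
python3 -m handwheel '[{"delta_pos":[0,10,0],"jaw":1,"angular":[0,0,0]},{"delta_pos":[0,17,0],"jaw":1,"angular":[0,0,0]},{"delta_pos":[0,19,0],"jaw":1,"angular":[0,0,0]},{"delta_pos":[0,20,0],"jaw":1,"angular":[0,0,0]},{"delta_pos":[0,20.5,0],"jaw":1,"angular":[0,0,0]},{"delta_pos":[0,20.5,0],"jaw":1,"angular":[0,0,0]}]'
```

```text
t: 5.65
tool_pos: [0.6218, 0.1604, 0.0523]
tcp_rot: [-1.27, 1.111, -1.111]
wrist_force: [-3.6, -0.7, 4.5]
grip_width: 0.0006
```

```bash
python3 -m handwheel '[{"delta_pos":[0,0.7,0],"jaw":1,"angular":[0,0,0]},{"delta_pos":[0,0.7,0],"jaw":1,"angular":[0,0,0]}]'
```

```text
t: 5.85
tool_pos: [0.6218, 0.1605, 0.0522]
tcp_rot: [-1.27, 1.111, -1.11]
wrist_force: [-6.4, -1.0, 8.7]
grip_width: 0.0006
```

```bash
python3 -m handwheel '[{"delta_pos":[0,-8,0],"jaw":1,"angular":[0,0,0]},{"delta_pos":[0,-15,0],"jaw":1,"angular":[0,0,0]},{"delta_pos":[23,-15,0],"jaw":1,"angular":[0,0,0]},{"delta_pos":[46,-15,0],"jaw":1,"angular":[0,0,0]},{"delta_pos":[46,-15,0],"jaw":1,"angular":[0,0,0]},{"delta_pos":[46,-8,0],"jaw":1,"angular":[0,0,0]},{"delta_pos":[46,-3,0],"jaw":1,"angular":[0,0,0]},{"delta_pos":[46,-1,0],"jaw":1,"angular":[0,0,0]},{"delta_pos":[46,0,0],"jaw":1,"angular":[0,0,0]},{"delta_pos":[46,0,0],"jaw":1,"angular":[0,0,0]}]'; python3 -c "
from h import *
print(rk(get_state()['tool_pos'])*1000)"
```

```text
t: 6.85
tool_pos: [0.6275, 0.1157, 0.0522]
tcp_rot: [-1.271, 1.111, -1.109]
wrist_force: [-5.6, -0.6, 10.4]
grip_width: 0.0007
[-14.90133175  69.36583217]
```

```bash
python3 -m handwheel '[{"delta_pos":[0,-8,0],"jaw":1,"angular":[0,0,0]},{"delta_pos":[0,-15,0],"jaw":1,"angular":[0,0,0]},{"delta_pos":[23,-15,0],"jaw":1,"angular":[0,0,0]},{"delta_pos":[46,-15,0],"jaw":1,"angular":[0,0,0]},{"delta_pos":[46,-15,0],"jaw":1,"angular":[0,0,0]},{"delta_pos":[46,-8,0],"jaw":1,"angular":[0,0,0]},{"delta_pos":[46,-3,0],"jaw":1,"angular":[0,0,0]},{"delta_pos":[46,-1,0],"jaw":1,"angular":[0,0,0]},{"delta_pos":[46,0,0],"jaw":1,"angular":[0,0,0]},{"delta_pos":[46,0,0],"jaw":1,"angular":[0,0,0]}]'; python3 -c "
from h import *
print(rk(get_state()['tool_pos'])*1000)"
```

```text
t: 7.85
tool_pos: [0.6335, 0.0703, 0.0522]
tcp_rot: [-1.271, 1.111, -1.109]
wrist_force: [-5.9, -0.4, 11.2]
grip_width: 0.0007
[-14.98685685  23.55093281]
```

Three touches are done, with about 9–11 N measured at each. Next I lift, go beside the tin on its +y side, and go down.

```bash
python3 -m handwheel '[{"delta_pos":[0,-30,0],"jaw":1,"angular":[0,0,0]},{"delta_pos":[-34,-30,-56],"jaw":1,"angular":[0,0,0]},{"delta_pos":[-34,-30,-56],"jaw":1,"angular":[0,0,0]},{"delta_pos":[-69,-30,-113],"jaw":1,"angular":[0,0,0]},{"delta_pos":[-69,-30,-113],"jaw":1,"angular":[0,0,0]},{"delta_pos":[-69,-30,-113],"jaw":1,"angular":[0,0,0]},{"delta_pos":[-69,10,-113],"jaw":1,"angular":[0,0,0]},{"delta_pos":[-69,30,-113],"jaw":1,"angular":[0,0,0]},{"delta_pos":[-69,43,-113],"jaw":1,"angular":[0,0,0]},{"delta_pos":[-69,43,-113],"jaw":1,"angular":[0,0,0]}]'
python3 - <<'E'
from h import *
print(get_state()['tool_pos'],rk(get_state()['tool_pos'])*1000)
c=capture("wrist");cv2.imwrite("pics/w2.png",c['img'])
E
```

```text
t: 8.85
tool_pos: [0.5122, 0.1226, 0.0063]
tcp_rot: [-1.271, 1.113, -1.109]
wrist_force: [0.2, 0.1, -1.2]
grip_width: 0.0007
[0.5122222  0.12260529 0.00626151] [-128.27384171   91.5237525 ]
```

View pics/w2.png

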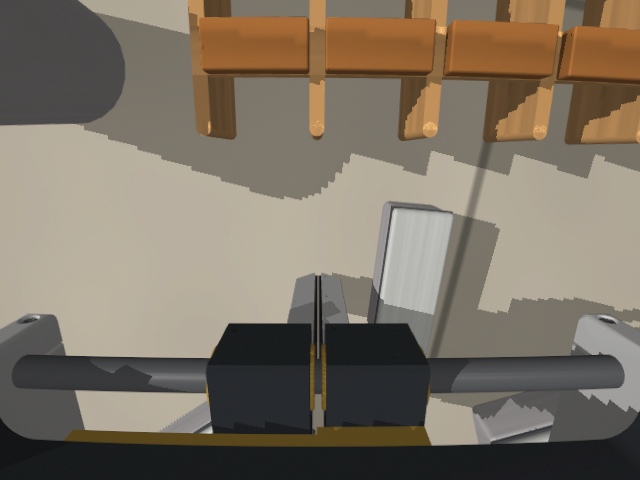

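Fingers are down beside the tin (tin's left side at x≈378, fingertip 297–342). I'll push sideways in small steps.

```bash
python3 -m handwheel '[{"delta_pos":[10,0,0],"jaw":1,"angular":[0,0,0]},{"delta_pos":[15,0,0],"jaw":1,"angular":[0,0,0]},{"delta_pos":[19,0,0],"jaw":1,"angular":[0,0,0]},{"delta_pos":[23,0,0],"jaw":1,"angular":[0,0,0]},{"delta_pos":[26,0,0],"jaw":1,"angular":[0,0,0]},{"delta_pos":[29,0,0],"jaw":1,"angular":[0,0,0]},{"delta_pos":[32,0,0],"jaw":1,"angular":[0,0,0]},{"delta_pos":[35,0,0],"jaw":1,"angular":[0,0,0]},{"delta_pos":[38,0,0],"jaw":1,"angular":[0,0,0]},{"delta_pos":[38,0,0],"jaw":1,"angular":[0,0,0]}]'
python3 - <<'E'
from h import *
print(get_state()['tool_pos'],rk(get_state()['tool_pos'])*1000)
c=capture("wrist");cv2.imwrite("pics/w3.png",c['img'])
E
```

```text
t: 9.9
tool_pos: [0.5182, 0.0846, 0.008]
tcp_rot: [-1.269, 1.11, -1.111]
wrist_force: [0.1, 2.2, 1.1]
grip_width: 0.0004
[0.51819153 0.08457171 0.00800866] [-127.40079489   53.03448155]
```

View pics/w3.png

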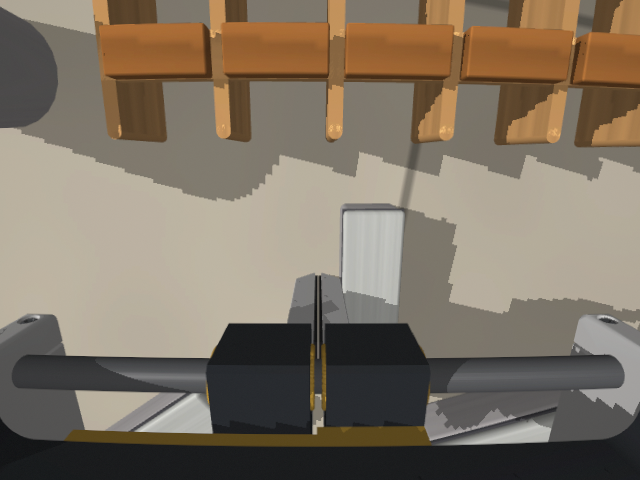

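The tin is now almost parallel to the gaps (front corners at about (343,208) and (405,209)).

Run:
```python
from h import *
c=capture("wrist")
for v in ((343,208),(405,209),(341,270),(398,300)): print((rk(atz(c,v,.03))*1000).round(1))
for v in ((335,133),(447,134)): print('div',(rk(atz(c,v,.044))*1000).round(1))
for v in ((347,50),(449,54)): print('rail3',(rk(atz(c,v,.052))*1000).round(1))
```

```text
[-76.9  40.7]
[-77.4  10.8]
[-108.3   41.2]
[-124.9   11.3]
div [-43.3  45.6]
div [-43.5  -1.2]
rail3 [-14.   41.9]
rail3 [-14.9   3.5]
```

```bash
python3 -m handwheel '[{"delta_pos":[1.5,0,0],"jaw":1,"angular":[0,0,0]},{"delta_pos":[3,0,0],"jaw":1,"angular":[0,0,0]},{"delta_pos":[3,0,0],"jaw":1,"angular":[0,0,0]},{"delta_pos":[-10,0,0],"jaw":1,"angular":[0,0,0]},{"delta_pos":[-20,-40,0],"jaw":1,"angular":[0,0,0]},{"delta_pos":[-20,-60,0],"jaw":1,"angular":[0,0,0]},{"delta_pos":[-20,-60,0],"jaw":1,"angular":[0,0,0]}]'
python3 - <<'E'
from h import *
print(get_state()['tool_pos'],rk(get_state()['tool_pos'])*1000)
c=capture("top")
for v in ((376.9,298.3),(385.5,312),(331.8,300.3),(322.7,289.3)): print((rk(atz(c,v,.035))*1000).round(1))
c=capture("wrist");cv2.imwrite("pics/w4.png",c['img'])
plan(W(P,[[-.195,.023,.070]])[0],rdir())
E
```

```text
t: 10.7
tool_pos: [0.5176, 0.1054, 0.0709]
tcp_rot: [-1.266, 1.105, -1.114]
wrist_force: [0.6, -0.5, -1.4]
grip_width: 0.0006
[0.51762465 0.1054464  0.07088365] [-125.19451822   73.79998516]
[-218.8  -12.3]
[-254.4  -27.4]
[-207.3   96.9]
[-177.7  114.8]
delta [ 50.8  -2.4 -67.2] rv [0. 0. 0.] alt [[0.0, -3.14, -0.0], [0.0, 0.0, 0.0]] j6 [-0.01  0.13  1.97 -0.    1.05  1.42] jawdir [ 0.133 -0.991  0.   ]
```

```bash
python3 -m handwheel '[{"delta_pos":[51,-10,-69],"jaw":1,"angular":[0,0,0]},{"delta_pos":[51,-10,-69],"jaw":1,"angular":[0,0,0]},{"delta_pos":[51,0,-69],"jaw":1,"angular":[0,0,0]},{"delta_pos":[51,30,-69],"jaw":1,"angular":[0,0,0]},{"delta_pos":[51,52,-69],"jaw":1,"angular":[0,0,0]},{"delta_pos":[51,60,-69],"jaw":1,"angular":[0,0,0]},{"delta_pos":[51,60,-69],"jaw":1,"angular":[0,0,0]}]'
python3 - <<'E'
from h import *
print(get_state()['tool_pos'],rk(get_state()['tool_pos'])*1000)
c=capture("wrist");cv2.imwrite("pics/w5.png",c['img'])
E
```

```text
t: 11.5
tool_pos: [0.4521, 0.0457, 0.0059]
tcp_rot: [-1.272, 1.115, -1.108]
wrist_force: [0.6, -0.1, 0.3]
grip_width: 0.0006
[0.45207437 0.04566834 0.00588291] [-198.0929515    23.24236123]
```

View pics/w5.png

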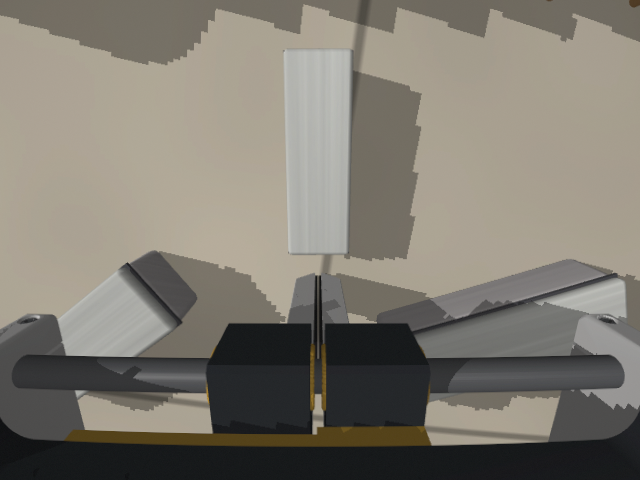

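The tin (284–352, centre 318) is in line with the fingertip (318), and both look-alikes are clear. Pushing forward.

```bash
python3 -m handwheel '[{"delta_pos":[0,0,10],"jaw":1,"angular":[0,0,0]},{"delta_pos":[0,0,17],"jaw":1,"angular":[0,0,0]},{"delta_pos":[0,0,22],"jaw":1,"angular":[0,0,0]},{"delta_pos":[0,0,27],"jaw":1,"angular":[0,0,0]},{"delta_pos":[0,0,32],"jaw":1,"angular":[0,0,0]},{"delta_pos":[0,0,37],"jaw":1,"angular":[0,0,0]},{"delta_pos":[0,0,42],"jaw":1,"angular":[0,0,0]},{"delta_pos":[0,0,47],"jaw":1,"angular":[0,0,0]},{"delta_pos":[0,0,51],"jaw":1,"angular":[0,0,0]},{"delta_pos":[0,0,51],"jaw":1,"angular":[0,0,0]}]'
python3 - <<'E'
from h import *
print(get_state()['tool_pos'],rk(get_state()['tool_pos'])*1000)
c=capture("wrist");cv2.imwrite("pics/w6.png",c['img'])
E
```

```text
t: 12.55
tool_pos: [0.5055, 0.0519, 0.0081]
tcp_rot: [-1.267, 1.109, -1.112]
wrist_force: [-0.2, -0.4, -0.2]
grip_width: 0.0005
[0.50548039 0.05194497 0.00811035] [-144.32625699   22.38147736]
```

View pics/w6.png

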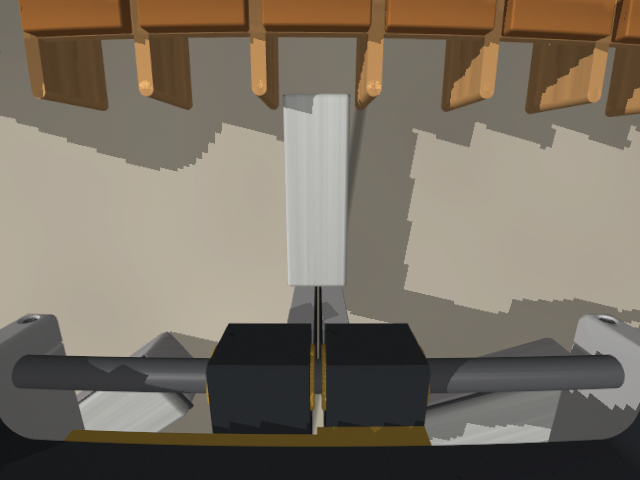

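The tin's front (284–350) is entering the third gap (dividers at x 259 and 373), centred. I continue pushing.

```bash
python3 -m handwheel '[{"delta_pos":[0,0,6],"jaw":1,"angular":[0,0,0]},{"delta_pos":[0,0,13],"jaw":1,"angular":[0,0,0]},{"delta_pos":[0,0,20],"jaw":1,"angular":[0,0,0]},{"delta_pos":[0,0,27],"jaw":1,"angular":[0,0,0]},{"delta_pos":[0,0,34],"jaw":1,"angular":[0,0,0]},{"delta_pos":[0,0,41],"jaw":1,"angular":[0,0,0]},{"delta_pos":[0,0,48],"jaw":1,"angular":[0,0,0]},{"delta_pos":[0,0,55],"jaw":1,"angular":[0,0,0]},{"delta_pos":[0,0,62],"jaw":1,"angular":[0,0,0]},{"delta_pos":[0,0,69],"jaw":1,"angular":[0,0,0]},{"delta_pos":[0,0,74],"jaw":1,"angular":[0,0,0]},{"delta_pos":[0,0,76],"jaw":1,"angular":[0,0,0]}]'; python3 -m handwheel '[{"delta_pos":[0,0,1],"jaw":1,"angular":[0,0,0]},{"delta_pos":[0,0,2],"jaw":1,"angular":[0,0,0]},{"delta_pos":[0,0,3],"jaw":1,"angular":[0,0,0]},{"delta_pos":[0,0,3],"jaw":1,"angular":[0,0,0]}]'; python3 -c "
from h import *
print(rk(get_state()['tool_pos'])*1000)"
```

```text
t: 13.8
tool_pos: [0.58, 0.062, 0.0082]
tcp_rot: [-1.269, 1.111, -1.111]
wrist_force: [-4.3, -1.6, 3.9]
grip_width: 0.0004
t: 14.2
tool_pos: [0.5813, 0.0623, 0.0081]
tcp_rot: [-1.272, 1.113, -1.109]
wrist_force: [-7.5, -2.3, 6.5]
grip_width: 0.0007
[-67.78800939  22.55279388]
```

```bash
python3 -m handwheel '[{"delta_pos":[0,0,1],"jaw":1,"angular":[0,0,0]},{"delta_pos":[0,0,2],"jaw":1,"angular":[0,0,0]},{"delta_pos":[0,0,2],"jaw":1,"angular":[0,0,0]}]'
python3 - <<'E'
from h import *
print(rk(get_state()['tool_pos'])*1000)
c=capture("wrist");cv2.imwrite("pics/w7.png",c['img'])
q=cv2.imread("pics/w6.png");
print('rear@w6',(rk(atz({**c,'t':np.array(c['t'])},(317,286),.03))*1000).round(1))
E
```

```text
t: 14.5
tool_pos: [0.5813, 0.0623, 0.0081]
tcp_rot: [-1.276, 1.116, -1.106]
wrist_force: [-14.7, -2.9, 13.1]
grip_width: 0.0003
[-67.8029155   22.58872585]
rear@w6 [-57.2  22.8]
```

View pics/w7.png

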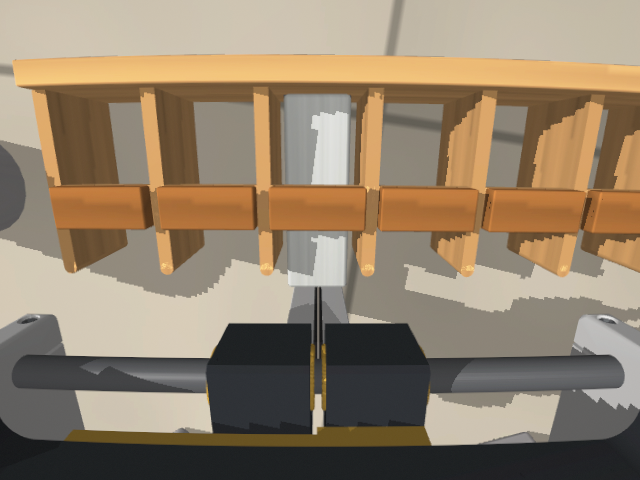

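Force grew from 7.5 to 15 N with no motion. The tin's front (row 95) is at the board and its rear stands about 12.5 mm proud of the divider ends, so it's home. Retreating.

```bash
python3 -m handwheel '[{"delta_pos":[0,0,-3],"jaw":1,"angular":[0,0,0]},{"delta_pos":[0,0,-15],"jaw":1,"angular":[0,0,0]},{"delta_pos":[0,0,-40],"jaw":1,"angular":[0,0,0]},{"delta_pos":[0,-50,-40],"jaw":1,"angular":[0,0,0]},{"delta_pos":[0,-100,-40],"jaw":1,"angular":[0,0,0]},{"delta_pos":[0,-150,-40],"jaw":1,"angular":[0,0,0]},{"delta_pos":[0,-200,-40],"jaw":1,"angular":[0,0,0]},{"delta_pos":[0,-200,-40],"jaw":1,"angular":[0,0,0]},{"delta_pos":[0,-200,-40],"jaw":1,"angular":[0,0,0]},{"delta_pos":[0,-200,-40],"jaw":1,"angular":[0,0,0]}]'
python3 - <<'E'
from h import *
print(get_state()['tool_pos'],get_state()['qvel'].round(3))
for n in ("scene","wrist"):
    c=capture(n)
    for o in ("cup","jar","turner"): print(n,o,[(b['confidence'],atz(c,b['xy'],0).round(3).tolist()) for b in tip_of(n,o)][:1])
cv2.imwrite("pics/w8.png",cv2.resize(c['img'][60:300,180:500],None,fx=2.4,fy=2.4,interpolation=3))
E
```

```text
t: 15.55
tool_pos: [0.5442, 0.0575, 0.2063]
tcp_rot: [-1.27, 1.112, -1.11]
wrist_force: [-0.3, 0.1, -0.2]
grip_width: 0.0003
[0.54415643 0.05747622 0.20632615] [-0.003  0.018  0.016 -0.001  0.005 -0.   ]
scene cup [(0.93, [0.628, 0.259, 0.0])]
scene jar [(0.87, [0.697, -0.172, 0.0])]
scene turner [(0.58, [0.454, 0.5, 0.0])]
wrist cup [(0.92, [0.617, 0.267, 0.0])]
wrist jar [(0.62, [0.697, -0.162, 0.0])]
wrist turner []
```

View pics/w8.png

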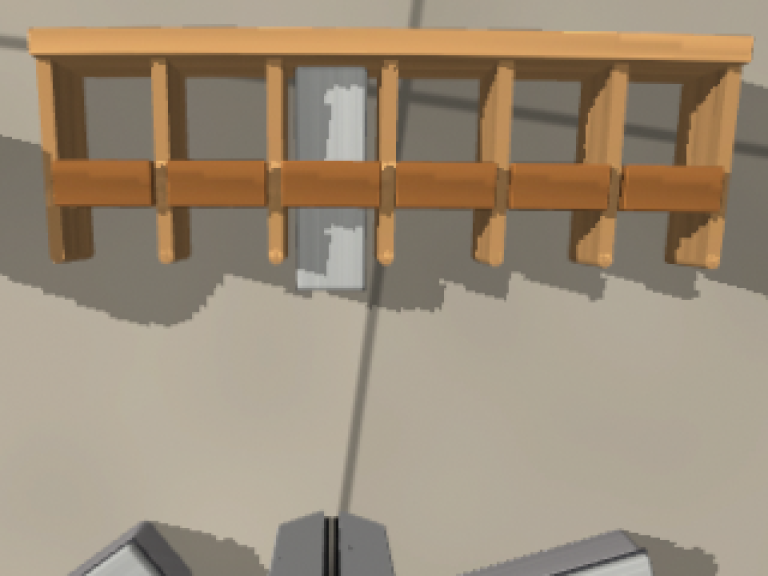

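The tin sits in the third gap from the cup end (crop 295–365 × 67–290), straight and against the board. The cup and jar are where they were.

```bash
python3 -c "
from rig import *
print(sign_off())"
```

```text
the job is handed in; nothing more can be done
None
```

The tin is fully home in the third gap from the cup end, and I handed the job in at about 16 s of the 72 s allowed.

- **Counting:** The cup stands at the rack's +y end. I touched rail1, rail2 and rail3 in that order, with about 9–11 N at each, lifted between touches, and did not touch the rail beyond.
- **Pushing:** The tin meant was the smallest of the three look-alikes. I slid it about 21 mm sideways to line it up, then pushed it into the gap with the closed fingertips, never gripping or lifting it. I then moved clear.

**Last checks:**
- **Home against the board:** At the end of the push the force rose from 7.5 to about 15 N with no further motion. The last picture shows the tin straight in the third gap, standing about 12.5 mm out of it.
- **Cup, jar and turner:** Their positions agree with the start to within about 10 mm, which is the scatter of the detections. The wrist camera could not see the turner at the end; the scene camera found it, with moderate confidence, at its starting spot.
- **Disagreement:** My rack fit put the divider ends at x = -44 mm instead of -40 mm, and the tin's outer end at -57 mm instead of -52 mm. The same offset shows in both, so how far the tin stands out is not affected.

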